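# Open the cleaner bottle's safety cap

## Task

Pull the steel tray under the glass riser all the way out by its bar handle, so that the square cleaner bottle comes clear of the shelf. Then open the bottle's push-and-turn safety cap: press it down, keep it pressed while turning it anticlockwise until it is free, and lift it off, leaving the bottle standing in its bay and the other things where they are. Finish while still holding the cap level in the gripper, about a hand's breadth straight above the open neck.

Things in the scene. Friction and masses are not known exactly. Their poses are not given: they have to be found in the camera images.
- riser: Fixed counter riser: clear glass shelf 340 mm wide (y), 200 mm deep (x) on a black steel frame with four thin corner posts; frame underside 192 mm, glass top 210 mm above the counter; a plate of muffins on it reaches 272 mm. Origin on the counter under the middle of the shelf's front edge; own x points back under the shelf, z up. The tray slides out along own -x.
- tray (a joint): Pull-out steel tray, m: 0 fully in, 0.130 fully out at its stop (starts in). About 4 N of friction, stays where left. 166 mm wide, rims 36 to 46 mm above the counter. Behind a shallow front compartment holding a brush it has two square bays side by side, 72 mm inside, floor 10 mm above the counter, centres 135 mm behind the handle bar and 40 mm to either side.
- tray_handle (a point): Middle of the tray's handle: a level round steel bar, 10 mm thick, 110 mm long across the tray (own y), 40 mm above the counter, 30 mm clear gap between it and the tray's front wall; 90 mm in front of the shelf's front edge when the tray is in. Moves with the tray; axes parallel to the riser's.
- bottle: Loose white plastic cleaner bottle, about 0.5 kg: square body 68 x 68 mm, 100 mm high, round shoulder up to 118 mm, neck 32 mm across up to its rim at 142 mm. Stands in either bay of the tray with 2 mm of play all round; the square bay keeps it from turning. With the tray in, it and its cap are under the shelf. Origin at the centre of its underside, z up.
- mouth (a point): Centre of the bottle's neck rim, on the bottle's axis, 142 mm above its underside. Inside the cap two lugs sit in notches under two lugs of the neck, pushed up by a spring (6 N shut). The cap neither turns nor lifts unless pressed; once turned free it springs up about 5 mm.
- cap: Safety cap, ribbed grey plastic, 51 mm across, 27 mm high, 35 g. Origin at the centre of its lower edge, z up; shut, that is 14 mm below the neck rim, 10 mm above the shoulder. To free: press straight down 5 to 7 mm (4 at least, bottoms at 7.5; 11 N at 4 mm, 15 N at the bottom), turn about a quarter turn anticlockwise seen from above while pressed (free from 45 to 135 degrees), lift straight off.
- tablet_jar: Round white jar with a smooth flat grey lid, 67 mm across, 86 mm high, in the tray's other bay; it rides along, leave it there. Origin at the centre of its underside.
- milk_pitcher: Steel milk pitcher, 86 mm across, 105 mm high, loop handle on its own +x side, on the counter to the robot's left. Leave alone. Origin at the centre of its underside.
- tamper: Steel coffee tamper standing on its 58 mm base, 88 mm high, on the counter to the robot's right. Leave alone. Origin at the centre of its underside.
- espresso_cup: White espresso cup with a handle, 66 mm across, 58 mm high, on the counter to the robot's right. Leave alone. Origin at the centre of its underside.

How it is judged:
By the outcome, as a careful person would: the job done as asked, in the order asked, and still so for the second after the job is handed in, while the arm keeps its last pose, push and grip.
It also fails if it takes over 58 s, if anything falls off the work surface, if the arm or the gripper's body presses on something with over 40 N, if the wrist force passes 120 N, or if a joint passes its speed limit or range.

## Robot

A 6-joint arm with a two-finger parallel gripper is mounted at the origin on the work surface. World frame = base frame: x ahead of the robot, y to its left, z up, the work surface at z = 0. Lengths are in m, angles in rad, forces in N, time in s.
With the tool pointing down it reaches from about 0.275 to 0.825 m from the base axis. Payload 5.2 kg.
Tool frame: the origin (TCP) lies between the finger pads; the fingertips stand 11 mm ahead of it and the grasp point (between the pads) lies 8 mm behind it (r.finger_overhang is the distance from the TCP to the fingertips, in m); z points along the fingers, y is the line along which they close (so a half turn about z gives the same grasp; the last joint's range is limited). The gripper opens to 93 mm and grips with 3 to 60 N. Pads are 15 mm wide; open, the fingers measure 128 mm over their backs; the gripper's body (75 mm by 188 mm) begins 65 mm behind the grasp point.
Start: joints at [0.909, 0.259, 1.535, -0, 1.348, -0.203], TCP at [0.244, 0.493, 0.23] pointing down, gripper open.
Joint ranges: [-3.14, 3.14], [-0.91, 2.08], [0.19, 2.58], [-1.22, 4.36], [0.22, 2.71], [-3.12, 3.12]. Speed limits (rad/s): [2.57, 2.57, 3.14, 3.14, 3.14, 3.14].

## Interface

Orientations are given as a rotation vector (axis times angle).
In Python, from workcell import r gives the robot as it stands. The module is installed in compiled form; this text tells all that it offers.
- The arm moves only by the tool jog_arm, never from a script. Its argument "rows" is a list of rows, each a list of 6 numbers: the shift along the tool's x, y, z in cm, then the turn, a rotation vector about the tool's x, y, z in rad. In form: [[tx, ty, tz, ax, ay, az], ...]. A call has 1 to 20 rows; each row shifts and turns the commanded pose from where the row before left it, along the tool's axes as they then stand; what a row does not reach is not made up. A row lasts 1/12 s, in which the tool goes at most 41.7 mm and 7.16 degrees, less where a joint would pass 70% of its speed; a pose out of reach is approached as far as the arm can. A call is refused whole if a number of a shift passes 4.17 or a number of a turn 0.125, either way. A call with a gripper value outside its range is refused whole. "jaw" is the closure in counts, from 0 (fully open) to 255 (shut), set as the call begins (left out, the last holds). The fingers move at their own pace and stop on an object; "grip_force" is the grip in N (left out, the last holds). Time passes only in rows, so rows that do not move let the fingers close. It gives the time, the measured TCP pose, the force, the opening and the grip force at its end, in the units of the state.
- r.state(): the state, without advancing time (a new reading comes with each control period).
- r.read_camera(name): name is "scene" or "side" or "wrist"; returns (picture, depth): 384x512x3 uint8, red, green, blue; 384x512 float32, m along the optical axis (not along the pixel's ray), 0 where there is no reading.
- r.camera_model(name): a dict with "K" (3x3 intrinsics, pixels), "R" (3x3) and "t" (3): a world point X has camera coordinates R X + t. Camera axes: x right, y down, z forward; pixel columns grow to the right and rows downward; lengths in m; the calibration is good to about 2 mm. A picture is of the moment at which its call begins: read the wrist's pose just before it. camera_model takes no time and is no camera call; for the wrist camera it gives the pose at the moment of the call.
- r.finish_job(): hands the job in; it is judged then, once.
The state is a dict: "clock": time; "joint_positions": joint angles; "dq": joint speeds; "tau": joint torques, N m; "ee_pos": TCP position; "eef_rot": TCP orientation; "wrist_force": force on the tool from outside, world axes, zero at the start; "wrist_torque": the same for the moment, N m; "width": opening from 0.0 (shut) to 1.0 (fully open); "grasp_force": force on a finger pad.
Only numpy, scipy, OpenCV 4.12 (cv2) and the standard library are available. Lean on these libraries where they do the work, as an engineer would, in place of code of your own. Each camera call takes 0.05 s, during which the arm holds its last target. There are 200 camera calls.

## Working session

There is one attempt and no reset: what is moved stays moved. The work goes in short steps, Python scripts to look and compute and a tool call to move; the robot and the scene stay as the last step left them, time stands still between calls to the robot, and variables do not carry over. Pictures are saved under pics/ and viewed, at most 10 in all, crops included, and the job is handed in when it is done.

Besides the shell and the picture viewer there is one more tool, called after "Request:" as name(argument=value, ...) on one line, values as JSON. jog_arm: Moves the arm, as the interface text tells. Its arguments: {"type":"object","properties":{"rows":{"type":"array"},"jaw":{"type":"number"},"grip_force":{"type":"number"}},"required":["rows"]}

```bash
mkdir -p pics; cat > h.py <<'E'
import numpy as np, cv2
from workcell import r
def grab(n,save=None):
    m=r.camera_model(n); p,d=r.read_camera(n)
    if save: cv2.imwrite('pics/'+save,p[:,:,::-1])
    return p,d,m
def pts(d,m):
    v,u=np.mgrid[:d.shape[0],:d.shape[1]]
    K=m['K'];c=np.stack([(u-K[0,2])/K[0,0]*d,(v-K[1,2])/K[1,1]*d,d],-1)
    return (c-m['t'])@m['R']   # R^T(c-t)
def ray(m,u,v,z):
    o=-m['R'].T@m['t'];k=m['R'].T@np.linalg.solve(m['K'],[u,v,1.]);return o+k*(z-o[2])/k[2]
E
python3 - <<'E'
from h import *
import numpy as np
for n in('scene','side'):
    p,d,m=grab(n,n+'0.png'); np.savez('pics/'+n+'0.npz',p=p,d=d,**m)
    print(n,-m['R'].T@m['t'],m['R'][2],m['K'][0,0])
print(r.state())
E
```

```text
scene [ 0.24586133 -0.7643949   0.96909578] [ 0.28268909  0.63484644 -0.71906667] 400.2493305526581
side [ 0.0909135  -0.48390952  0.69503116] [ 0.54054875  0.5268556  -0.65591938] 360.2433763712189
{'clock': 0.1, 'joint_positions': array([ 9.09263899e-01,  2.59245274e-01,  1.53594809e+00, -1.12480347e-05,
        1.34801739e+00, -2.02809665e-01]), 'dq': array([-0.00193145, -0.00097959, -0.00154109, -0.00154494,  0.00136302,
        0.00020944]), 'tau': array([ 2.24299511e-03, -4.38208187e+01, -2.84644908e+01,  7.20515312e-02,
        3.62735416e-02, -8.07922305e-06]), 'ee_pos': array([0.24323422, 0.49276788, 0.22892446]), 'eef_rot': array([-7.14103090e-01, -3.05866973e+00,  2.31473820e-03]), 'wrist_force': array([-0.23461247, -1.03341639,  0.19057416]), 'wrist_torque': array([ 0.02282016, -0.05609674,  0.0548404 ]), 'grasp_force': 0.0, 'width': 0.9985925425637607}
```

View pics/scene0.png

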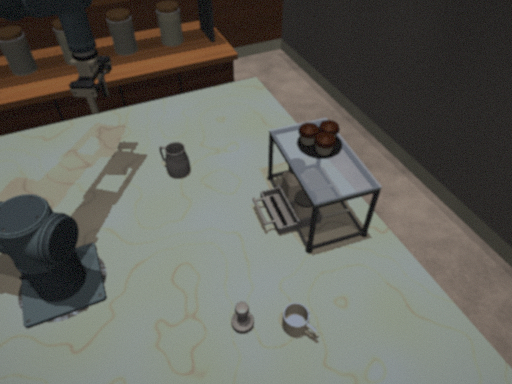

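View pics/side0.png

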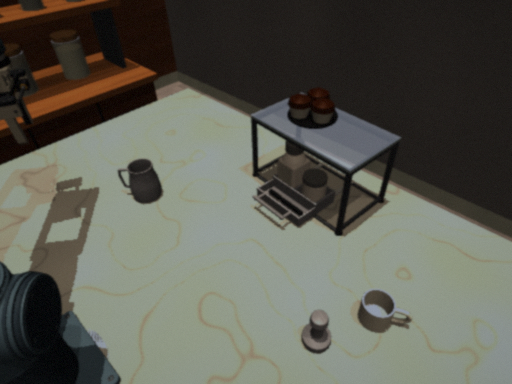

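The scene picture shows the riser with its glass from (270,130) to (378,187) and the handle at about (265,210). In the side picture the bottle is in the left bay near (293,165), the jar is at (315,182), and the handle bar runs from about (255,197) to (287,225).

```bash
python3 - <<'E'
import cv2,numpy as np
a=cv2.imread('pics/scene0.png')[110:250,240:390];b=cv2.imread('pics/side0.png')[90:240,240:410]
f=lambda x:cv2.resize(x,(400,int(400*x.shape[0]/x.shape[1])),interpolation=cv2.INTER_CUBIC)
a,b=f(a),f(b);h=max(len(a),len(b))
pad=lambda x:cv2.copyMakeBorder(x,0,h-len(x),0,0,0)
o=np.hstack([pad(a),pad(b)]);cv2.imwrite('pics/crop0.png',cv2.convertScaleAbs(o,alpha=1.5,beta=20))
E
```

```text
(no output)
```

View pics/crop0.png

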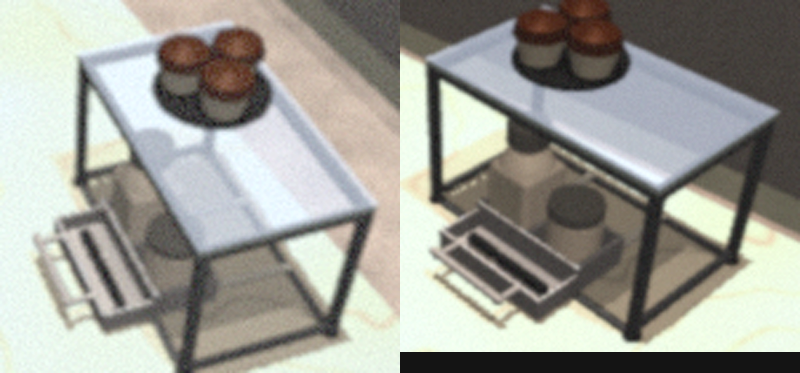

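```bash
python3 - <<'E'
from h import *
S={n:np.load(f'pics/{n}0.npz') for n in('scene','side')}
q={'scene':dict(FL=(270.7,131.7,.21),FR=(316.1,205.6,.21),BR=(380.6,187.6,.21),BL=(328,119.4,.21),hL=(254.2,198.9,.04),hR=(265.5,226.5,.04),hR2=(266.2,231.9,.04)),
'side':dict(FL=(252.7,117.2,.21),FR=(348.4,171.6,.21),BR=(400.6,137.6,.21),hL=(254,196.2,.04),hR=(286,216.2,.04),hR2=(282.5,226.8,.04))}
for n in q:
    R={k:ray(S[n],*v) for k,v in q[n].items()}
    for k in R: print(n,k,R[k].round(4))
    w=R['FR']-R['FL'];print(' front width',np.linalg.norm(w),'yaw',np.degrees(np.arctan2(w[0],-w[1])), 'depth',np.linalg.norm(R['BR']-R['FR']))
    mid=(R['FL']+R['FR'])/2; y=-w/np.linalg.norm(w); x=np.array([y[1],-y[0],0]);print(' handle pred',mid-.09*x,'x',x, 'meas',(R['hL']+R['hR'])/2)
    P=pts(S[n]['d'],S[n]);Q=P.reshape(-1,3);
    loc=(Q-mid)*[1,1,0]; lx=loc@x; ly=loc@y
    for lo,hi,nm in((-.105,-.08,'bar'),):
        k=(lx>lo)&(lx<hi)&(abs(ly)<.07)&(Q[:,2]>.03)&(Q[:,2]<.055);print(nm,k.sum(),lx[k].mean(),ly[k].mean(),ly[k].min(),ly[k].max(),Q[k].mean(0))
    gd=(abs(Q[:,2]-.21)<.006)&(Q[:,0]>.3)
    if gd.sum()>50:
        c,s,a=cv2.minAreaRect(Q[gd][:,:2].astype(np.float32));print('glass rect',gd.sum(),c,s,a)
E
```

```text
scene FL [0.7009 0.1338 0.21  ]
scene FR [ 0.672  -0.1947  0.21  ]
scene BR [ 0.8626 -0.2089  0.21  ]
scene BL [0.8973 0.1164 0.21  ]
scene hL [0.6019 0.0394 0.04  ]
scene hR [ 0.5863 -0.0785  0.04  ]
scene hR2 [ 0.5794 -0.0981  0.04  ]
 front width 0.32977864313049216 yaw -5.032034363216288 depth 0.19115712566326265
 handle pred [ 0.59681335 -0.02252136  0.21      ] x [ 0.99614581 -0.08771271  0.        ] meas [ 0.59407444 -0.01958236  0.04      ]
bar 106 -0.09283977596539617 0.00768809462543951 -0.049487542878336906 0.06968605324252881 [ 0.59465886 -0.01461381  0.04266194]
glass rect 4625 (1.3214526176452637, 0.23127558827400208) (1.5411722660064697, 0.42302221059799194) 27.49382972717285
side FL [0.6954 0.1344 0.21  ]
side FR [ 0.667  -0.1874  0.21  ]
side BR [ 0.8685 -0.2056  0.21  ]
side hL [0.6025 0.0447 0.04  ]
side hR [ 0.6032 -0.0698  0.04  ]
side hR2 [ 0.569  -0.0878  0.04  ]
 front width 0.3229996454591492 yaw -5.057394629891702 depth 0.20232205376623513
 handle pred [ 0.59156283 -0.01856374  0.21      ] x [ 0.99610689 -0.08815361  0.        ] meas [ 0.60284881 -0.01259329  0.04      ]
bar 145 -0.08835785872696152 0.00433777483024656 -0.051637533043367136 0.06549694386033317 [ 0.59358097 -0.01438761  0.04364007]
glass rect 5025 (1.3619258403778076, 0.5825499892234802) (1.6604543924331665, 1.2437586784362793) 84.83348083496094
```

Request:
jog_arm(rows=[[0,0,0,0,0,-0.093],[0,0,0,0,0,-0.093],[0,0,0,0,0,-0.093],[0,0,0,0,0,-0.092],[-1.88,-3.02,0,0,0,0],[-1.88,-3.02,0,0,0,0],[-1.88,-3.02,0,0,0,0],[-1.88,-3.02,0,0,0,0],[-1.88,-3.02,0,0,0,0],[-1.88,-3.02,0,0,0,0],[-1.88,-3.02,0,0,0,0],[-1.88,-3.02,0,0,0,0],[-1.88,-3.02,0,0,0,0],[-1.88,-3.02,0,0,0,0],[-1.88,-3.02,0,0,0,0],[-1.88,-3.02,0,0,0,0],[-1.88,-3.02,0,0,0,0],[-1.88,-3.02,0,0,0,0],[-1.88,-3.02,0,0,0,0],[-1.88,-3.02,0,0,0,0]], jaw=255)

```text
clock: 1.77
ee_pos: [0.501, -0.0163, 0.2294]
eef_rot: [-0.138, -3.138, -0.0]
wrist_force: [-0.2, 0.8, 0.5]
width: 0.009
grasp_force: 0.0
```

```bash
cat >> h.py <<'E'
from scipy.spatial.transform import Rotation as Ro
def plan(target,yaw_y):
    """tool-frame shift (cm) and turn (rotvec) to bring TCP to target, tool down with y axis at yaw_y (deg)"""
    s=r.state();R=Ro.from_rotvec(s['eef_rot']);a=np.radians(yaw_y)
    y=np.array([np.cos(a),np.sin(a),0]);z=np.array([0,0,-1.]);G=Ro.from_matrix(np.c_[np.cross(y,z),y,z])
    d=np.array(target)-s['ee_pos']
    print('t',round(s['clock'],2),'pos',s['ee_pos'].round(4),'yaw_y',np.degrees(np.arctan2(*R.as_matrix()[[1,0],1])).round(2),'tilt z',R.as_matrix()[:,2].round(4),'F',s['wrist_force'].round(1),'T',s['wrist_torque'].round(2),'w',round(s['width']*93,1),'g',round(s['grasp_force'],1),'j6',s['joint_positions'][5].round(2))
    print('turn first',(R.inv()*G).as_rotvec().round(4),'then shift cm',(G.inv().apply(d)*100).round(2),'| shift w/o turn',(R.inv().apply(d)*100).round(2))
E
python3 - <<'E'
from h import *
plan((.57,-.017,.15),84.95)
p,d,m=grab('wrist','wr0.png');np.savez('pics/wr0.npz',p=p,d=d,**m)
print(-m['R'].T@m['t'],m['R'][2],m['K'][0,0])
E
```

```text
t 1.77 pos [ 0.501  -0.0163  0.2294] yaw_y 84.95 tilt z [-6.e-04  2.e-04 -1.e+00] F [-0.2  0.8  0.5] T [ 0.01 -0.03 -0.04] w 0.8 g 0.0 j6 -1.74
turn first [ 0.0002 -0.0006  0.    ] then shift cm [-6.88  0.54  7.94] | shift w/o turn [-6.88  0.54  7.93]
[ 0.43541271 -0.01057392  0.3858743 ] [ 0.24020202 -0.0188095  -0.97054067] 294.06225345817063
```

View pics/wr0.png

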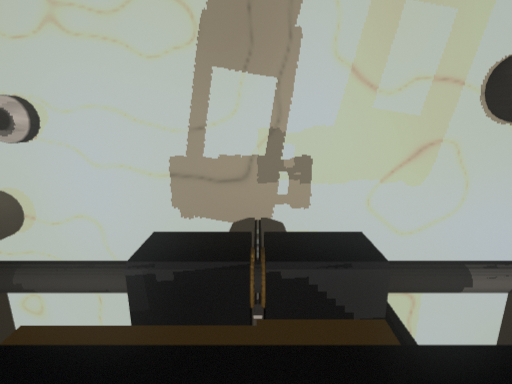

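The wrist camera looks back toward the robot, with the tamper at (15,120), so the gripper hides the handle. I'll use the fixed cameras' depth for the bar and front wall.

```bash
python3 - <<'E'
from h import *
x=np.array([.9961,-.088,0]);y=np.array([.088,.9961,0]);o=np.array([.594,-.016,0])
for n in('scene','side'):
    S=np.load(f'pics/{n}0.npz');Q=pts(S['d'],S).reshape(-1,3);lx=(Q-o)@x;ly=(Q-o)@y
    k=(Q[:,2]>.034)&(Q[:,2]<.05)&(abs(ly)<.09)&(lx>-.03)&(lx<.09)
    h,e=np.histogram(lx[k],np.arange(-.03,.09,.004));print(n,[(round(a*1000),c) for a,c in zip(e,h)])
    b=k&(lx<.011)&(lx>-.012)&(abs(ly)<.05); print('bar',b.sum(),lx[b].mean(),np.polyfit(ly[b],lx[b],1), Q[b].mean(0))
    b=k&(lx<.012)&(lx>-.012);print('bar y',np.percentile(ly[b],[1,99]));
    t=k&(lx>.03)&(lx<.05)
    print('wall',t.sum(),np.polyfit(ly[t],lx[t],1),np.percentile(ly[t],[1,99]))
    g=(abs(Q[:,2]-.21)<.004)&(lx>.05)&(lx<.35)&(abs(ly)<.2)
    print('glass',g.sum(),cv2.minAreaRect(np.c_[lx[g],ly[g]].astype(np.float32)),np.percentile(lx[g],[1,99]),np.percentile(ly[g],[1,99]))
E
```

```text
scene [(-30, np.int64(0)), (-26, np.int64(0)), (-22, np.int64(0)), (-18, np.int64(0)), (-14, np.int64(0)), (-10, np.int64(0)), (-6, np.int64(33)), (-2, np.int64(40)), (2, np.int64(24)), (6, np.int64(3)), (10, np.int64(5)), (14, np.int64(6)), (18, np.int64(7)), (22, np.int64(6)), (26, np.int64(4)), (30, np.int64(22)), (34, np.int64(38)), (38, np.int64(2)), (42, np.int64(3)), (46, np.int64(4)), (50, np.int64(3)), (54, np.int64(2)), (58, np.int64(3)), (62, np.int64(1)), (66, np.int64(1)), (70, np.int64(4)), (74, np.int64(4)), (78, np.int64(2)), (82, np.int64(4))]
bar 81 -0.0002867860159283797 [-0.00536103 -0.00029845] [ 0.59352292 -0.01814126  0.0431724 ]
bar y [-0.05395585  0.06093198]
wall 69 [-0.0050331   0.03600701] [-0.07803215  0.08714157]
glass 4095 ((0.19067266583442688, 0.005884811282157898), (0.3459261655807495, 0.2028026431798935), 89.98990631103516) [0.09078531 0.28854343] [-0.16457425  0.17083116]
side [(-30, np.int64(0)), (-26, np.int64(0)), (-22, np.int64(0)), (-18, np.int64(0)), (-14, np.int64(0)), (-10, np.int64(0)), (-6, np.int64(44)), (-2, np.int64(73)), (2, np.int64(28)), (6, np.int64(0)), (10, np.int64(9)), (14, np.int64(7)), (18, np.int64(7)), (22, np.int64(8)), (26, np.int64(11)), (30, np.int64(29)), (34, np.int64(62)), (38, np.int64(18)), (42, np.int64(4)), (46, np.int64(5)), (50, np.int64(3)), (54, np.int64(4)), (58, np.int64(5)), (62, np.int64(3)), (66, np.int64(5)), (70, np.int64(4)), (74, np.int64(5)), (78, np.int64(5)), (82, np.int64(4))]
bar 124 -0.0004413711828925176 [-0.01432313 -0.00048752] [ 0.59327676 -0.01917097  0.04366268]
bar y [-0.05337844  0.06215457]
wall 118 [-0.00594468  0.03634612] [-0.07683705  0.08609412]
glass 4321 ((0.19084283709526062, 0.005801260471343994), (0.3422943949699402, 0.20361104607582092), 89.88212585449219) [0.09058404 0.28788692] [-0.16395983  0.17177692]
```

Request:
jog_arm(rows=[[-2.25,0.25,0,0,0,0],[-2.25,0.25,0,0,0,0],[-2.25,0.25,0,0,0,0],[-2.25,0.25,0,0,0,0],[-2.25,0.25,0,0,0,0],[0,0,2.6,0,0,0],[0,0,2.6,0,0,0],[0,0,2.6,0,0,0],[0,0,2.6,0,0,0],[0,0,2.6,0,0,0],[0,0,0,0,0,0],[0,0,0,0,0,0]])

```text
clock: 2.82
ee_pos: [0.6126, -0.0115, 0.0982]
eef_rot: [-0.138, -3.134, -0.001]
wrist_force: [0.4, -1.0, 0.3]
width: 0.003
grasp_force: 0.0
```

```bash
python3 - <<'E'
from h import *
plan((.614,-.0135,.034),84.8)
E
```

```text
t 2.82 pos [ 0.6126 -0.0115  0.0982] yaw_y 84.97 tilt z [-4.2e-03  9.0e-04 -1.0e+00] F [ 0.4 -1.   0.3] T [ 0.07 -0.03  0.01] w 0.3 g 0.0 j6 -1.68
turn first [ 0.0005 -0.0043  0.003 ] then shift cm [-0.15 -0.18  6.42] | shift w/o turn [-0.18 -0.19  6.42]
```

Descend into the gap.

Request:
jog_arm(rows=[[-0.1,-0.2,1.0,0,-0.004,0],[0,0,1.5,0,0,0],[0,0,1.5,0,0,0],[0,0,1.2,0,0,0],[0,0,1.2,0,0,0],[0,0,0,0,0,0],[0,0,0,0,0,0]])

```text
clock: 3.4
ee_pos: [0.6151, -0.014, 0.0358]
eef_rot: [0.138, 3.135, -0.0]
wrist_force: [0.6, -0.0, 0.7]
width: 0.003
grasp_force: 0.0
```

```bash
python3 - <<'E'
from h import *
plan((.614-.15*.9961,-.0135+.15*.0885,.034),84.9)
E
```

```text
t 3.4 pos [ 0.6151 -0.014   0.0358] yaw_y 84.97 tilt z [ 3.6e-03 -3.0e-04 -1.0e+00] F [ 0.6 -0.   0.7] T [ 0.06  0.02 -0.03] w 0.3 g 0.0 j6 -1.69
turn first [0.0001 0.0036 0.0012] then shift cm [15.11  0.04  0.18] | shift w/o turn [15.11  0.06  0.12]
```

Request:
jog_arm(rows=[[0.4,0,0.1,0,0,0],[0.4,0,0,0,0,0],[0.3,0,0,0,0,0],[0.5,0,0,0,0,0],[0.7,0,0,0,0,0],[0.9,0,0,0,0,0],[0.9,0,0,0,0,0],[0.9,0,0,0,0,0],[0.9,0,0,0,0,0],[0.9,0,0,0,0,0],[0.9,0,0,0,0,0],[0.9,0,0,0,0,0],[0.9,0,0,0,0,0],[0.9,0,0,0,0,0],[0.9,0,0,0,0,0],[0.7,0,0,0,0,0],[0.5,0,0,0,0,0],[0.4,0,0,0,0,0],[0.3,0,0,0,0,0],[0,0,0,0,0,0]])

```text
clock: 5.07
ee_pos: [0.4822, -0.0023, 0.0337]
eef_rot: [0.138, 3.137, 0.0]
wrist_force: [2.2, -0.9, 1.4]
width: 0.002
grasp_force: 0.6
```

```bash
python3 - <<'E'
from h import *
plan((.614-.15*.9961,-.0135+.15*.0885,.034),84.9)
E
```

```text
t 5.07 pos [ 0.4822 -0.0023  0.0337] yaw_y 84.97 tilt z [ 1.8e-03  1.0e-04 -1.0e+00] F [ 2.2 -0.9  1.4] T [ 0.   -0.19  0.01] w 0.2 g 0.6 j6 -1.72
turn first [0.0002 0.0018 0.0013] then shift cm [ 1.77  0.05 -0.03] | shift w/o turn [ 1.77  0.05 -0.03]
```

Request:
jog_arm(rows=[[0.2,0,0,0,0,0],[0.2,0,0,0,0,0],[0.2,0,0,0,0,0],[0.1,0,0,0,0,0],[0,0,0,0,0,0]])

```text
clock: 5.48
ee_pos: [0.479, -0.0021, 0.0341]
eef_rot: [0.138, 3.13, -0.0]
wrist_force: [10.4, 0.8, -7.6]
width: 0.008
grasp_force: 5.2
```

Request:
jog_arm(rows=[[0.2,0,0,0,0,0],[0.1,0,0,0,0,0],[0,0,0,0,0,0]])

```text
clock: 5.73
ee_pos: [0.4789, -0.0023, 0.0346]
eef_rot: [0.139, 3.124, -0.001]
wrist_force: [16.6, 1.5, -12.8]
width: 0.003
grasp_force: 8.4
```

Request:
jog_arm(rows=[[-0.7,0,0,0,0,0],[-0.6,0,0,0,0,0],[0,0,-0.5,0,0,0],[0,0,-1.5,0,0,0],[0,0,-2.5,0,0,0],[0,0,-3.5,0,0,0],[0,0,-3.5,0,0,0],[0,0,-3.5,0,0,0],[0,0,-3.5,0,0,0],[0,0,-3.5,0,0,0],[0,0,-3.5,0,0,0],[2,3,0,0,0,0],[2,3,0,0,0,0],[2,3,0,0,0,0],[0,3,0,0,0,0],[0,3,0,0,0,0],[0,0,0,0,0,0]], jaw=0)

```text
clock: 7.15
ee_pos: [0.4371, 0.1559, 0.2888]
eef_rot: [0.131, 3.137, 0.003]
wrist_force: [0.5, -0.8, 0.2]
width: 0.999
grasp_force: 0.0
```

```bash
python3 - <<'E'
from h import *
plan((.6025,.028,.25),50)
x=np.array([.9961,-.088,0]);y=np.array([.088,.9961,0]);o=np.array([.4645,0,0])
for n in('scene','side'):
    p,d,m=grab(n,n+'1.png');np.savez('pics/'+n+'1.npz',p=p,d=d,**m)
    Q=pts(d,m).reshape(-1,3);lx=(Q-o)@x;ly=(Q-o)@y
    def f(nm,z0,z1,x0,x1,y0,y1):
        k=(Q[:,2]>z0)&(Q[:,2]<z1)&(lx>x0)&(lx<x1)&(ly>y0)&(ly<y1)
        if k.sum()>5: print(n,nm,k.sum(),'med',Q[k].mean(0).round(4),'lx',np.percentile(lx[k],[1,50,99]).round(4),'ly',np.percentile(ly[k],[1,50,99]).round(4))
        return Q[k]
    f('bar',.037,.05,-.012,.012,-.06,.06)
    for s,nm in((1,'L'),(-1,'R')):
        a=f('captop'+nm,.158,.172,.08,.19,min(0,s*.08),max(0,s*.08))
        if len(a)>5: print('  enclosing',cv2.minEnclosingCircle(a[:,:2].astype(np.float32)),a[:,2].mean())
        f('lid'+nm,.088,.102,.08,.19,min(0,s*.08),max(0,s*.08))
a=cv2.imread('pics/scene1.png')[110:260,220:400];b=cv2.imread('pics/side1.png')[90:240,220:400]
o=np.hstack([cv2.resize(i,(400,333),interpolation=cv2.INTER_CUBIC) for i in(a,b)]);cv2.imwrite('pics/crop1.png',cv2.convertScaleAbs(o,alpha=1.5,beta=20))
E
```

```text
t 7.15 pos [0.4371 0.1559 0.2888] yaw_y 85.2 tilt z [ 0.0021  0.0016 -1.    ] F [ 0.5 -0.8  0.2] T [-0.01  0.03  0.02] w 92.9 g 0.0 j6 -1.39
turn first [0.0023 0.0013 0.6143] then shift cm [-20.9    0.83   3.88] | shift w/o turn [-17.55 -11.37   3.9 ]
scene bar 99 med [ 0.4646 -0.0055  0.0433] lx [-0.0041  0.0007  0.0071] ly [-0.0573 -0.0064  0.058 ]
scene captopL 179 med [0.6018 0.0253 0.164 ] lx [0.1113 0.1344 0.1585] ly [0.0159 0.0362 0.0628]
  enclosing ((0.6034421324729919, 0.028332525864243507), 0.026750268414616585) 0.1639956647713688
scene lidL 93 med [0.5926 0.0038 0.0954] lx [0.1011 0.1245 0.1668] ly [0.0039 0.0087 0.0677]
scene lidR 329 med [ 0.5949 -0.0538  0.095 ] lx [0.1036 0.135  0.1665] ly [-0.0724 -0.0426 -0.0087]
side bar 169 med [ 0.4649 -0.0029  0.0438] lx [-0.0039 -0.      0.0109] ly [-0.0579 -0.004   0.0559]
side captopL 236 med [0.6005 0.0251 0.1651] lx [0.1115 0.1327 0.1586] ly [0.0159 0.0365 0.062 ]
  enclosing ((0.6036166548728943, 0.02746938355267048), 0.026581929996609688) 0.1650714282762791
side lidL 141 med [0.5861 0.0103 0.0953] lx [0.1011 0.1087 0.1671] ly [0.006  0.0094 0.0669]
side lidR 437 med [ 0.5937 -0.0535  0.0962] lx [0.1035 0.133  0.1671] ly [-0.071  -0.0422 -0.0084]
```

View pics/crop1.png

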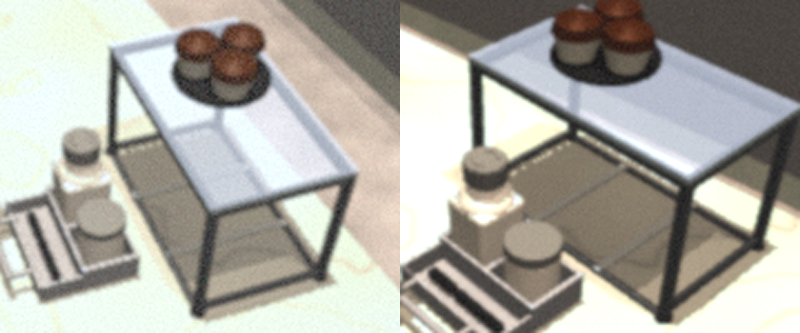

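Request:
jog_arm(rows=[[-2.5,-1.63,0,0,0,0],[-2.5,-1.63,0,0,0,0],[-2.5,-1.63,0,0,0,0],[-2.5,-1.63,0,0,0,0],[-2.5,-1.63,0,0,0,0],[-2.5,-1.63,0,0,0,0],[-2.5,-1.63,0,0,0,0],[0,0,1.3,0,0,0.122],[0,0,1.3,0,0,0.123],[0,0,1.3,0,0,0.123],[0,0,0,0,0,0.123],[0,0,0,0,0,0.123],[0,0,0,0,0,0],[0,0,0,0,0,0]])

```text
clock: 8.42
ee_pos: [0.6028, 0.0215, 0.2503]
eef_rot: [1.076, 2.949, 0.0]
wrist_force: [-0.4, -0.3, -0.0]
width: 0.997
grasp_force: 0.0
```

```bash
python3 - <<'E'
from h import *
plan((.603,.0275,.149),50)
p,d,m=grab('wrist','wr1.png')
E
```

```text
t 8.42 pos [0.6028 0.0215 0.2503] yaw_y 49.91 tilt z [ 2.6e-03 -7.0e-04 -1.0e+00] F [-0.4 -0.3 -0. ] T [-0.03  0.03 -0.  ] w 92.8 g 0.0 j6 -1.02
turn first [ 0.0011  0.0024 -0.0015] then shift cm [ 0.37  0.47 10.13] | shift w/o turn [ 0.4   0.46 10.13]
```

View pics/wr1.png

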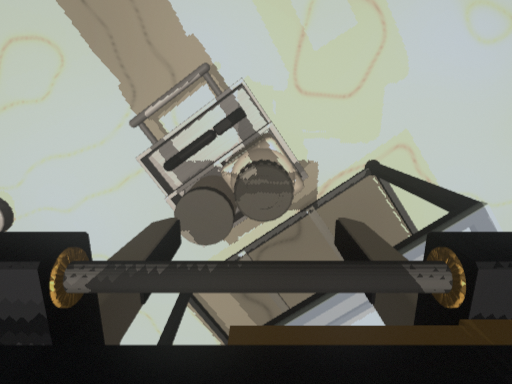

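The wrist picture shows the cap as a disc centred near (264,190), between the open fingers, with the jar at (205,215). I'll check that against the estimate.

```bash
python3 - <<'E'
from h import *
p,d,m=grab('wrist')
Q=pts(d,m);k=(abs(Q[...,2]-.165)<.006)&(np.hypot(Q[...,0]-.603,Q[...,1]-.0275)<.04)
a=Q[k];print(k.sum(),cv2.minEnclosingCircle(a[:,:2].astype(np.float32)),a.mean(0),ray(m,264,190,.165))
E
```

```text
2775 ((0.6039220094680786, 0.02856563590466976), 0.026162471622228622) [0.60282301 0.02930483 0.16632791] [0.60198014 0.03113563 0.165     ]
```

Request:
jog_arm(rows=[[0.45,0.5,0,0,0.0025,0],[0,0,2.0,0,0,0],[0,0,2.0,0,0,0],[0,0,2.0,0,0,0],[0,0,2.0,0,0,0],[0,0,1.3,0,0,0],[0,0,0.8,0,0,0],[0,0,0,0,0,0],[0,0,0,0,0,0]])

```text
clock: 9.27
ee_pos: [0.6035, 0.0301, 0.1498]
eef_rot: [1.078, 2.949, 0.003]
wrist_force: [0.0, 0.7, 0.4]
width: 0.998
grasp_force: 0.0
```

```bash
python3 - <<'E'
from h import *
plan((.603,.0285,.149),50)
E
```

```text
t 9.27 pos [0.6035 0.0301 0.1498] yaw_y 49.84 tilt z [ 0.0019  0.0013 -1.    ] F [0.  0.7 0.4] T [-0.    0.04  0.02] w 92.8 g 0.0 j6 -1.01
turn first [ 0.0022  0.0007 -0.0027] then shift cm [-0.06 -0.15  0.08] | shift w/o turn [-0.06 -0.15  0.08]
```

Request:
jog_arm(rows=[[-0.05,-0.15,0.05,0,0,0],[0,0,0,0,0,0],[0,0,0,0,0,0],[0,0,0,0,0,0],[0,0,0,0,0,0],[0,0,0,0,0,0],[0,0,0,0,0,0],[0,0,0,0,0,0],[0,0,0,0,0,0],[0,0,0,0,0,0]], jaw=255, grip_force=45)

```text
clock: 10.1
ee_pos: [0.6028, 0.0283, 0.1492]
eef_rot: [1.079, 2.949, 0.003]
wrist_force: [-0.3, -0.3, 0.4]
width: 0.539
grasp_force: 45.0
```

```bash
python3 - <<'E'
from h import *
plan((.603,.0285,.149),50)
E
```

```text
t 10.1 pos [0.6028 0.0283 0.1492] yaw_y 49.79 tilt z [ 0.0022  0.0013 -1.    ] F [-0.3 -0.3  0.4] T [-0.06  0.07 -0.09] w 50.1 g 45.0 j6 -1.01
turn first [ 0.0024  0.0008 -0.0038] then shift cm [-0.    0.02  0.02] | shift w/o turn [-0.    0.02  0.02]
```

Request:
jog_arm(rows=[[0,0,0.2,0,0,0],[0,0,0.2,0,0,0],[0,0,0.2,0,0,0],[0,0,0,0,0,0],[0,0,0,0,0,0],[0,0,0,0,0,0]])

```text
clock: 10.6
ee_pos: [0.603, 0.0283, 0.1448]
eef_rot: [1.079, 2.947, 0.003]
wrist_force: [-4.0, -0.5, 10.6]
width: 0.54
grasp_force: 45.0
```

Request:
jog_arm(rows=[[0,0,0.2,0,0,0],[0,0,0.05,0,0,0],[0,0,0,0,0,0],[0,0,0,0,0,0],[0,0,0,0,0,0]])

```text
clock: 11.02
ee_pos: [0.6034, 0.0283, 0.1429]
eef_rot: [1.078, 2.946, 0.004]
wrist_force: [-3.6, 0.2, 12.6]
width: 0.538
grasp_force: 45.0
```

Request:
jog_arm(rows=[[0,0,0,0,0,-0.08],[0,0,0,0,0,-0.08],[0,0,0,0,0,-0.08],[0,0,0,0,0,-0.08],[0,0,0,0,0,-0.08],[0,0,0,0,0,-0.08],[0,0,0,0,0,0]])

```text
clock: 11.6
ee_pos: [0.6047, 0.0281, 0.1433]
eef_rot: [0.34, 3.116, 0.002]
wrist_force: [-0.9, 0.4, 12.5]
width: 0.542
grasp_force: 45.0
```

```bash
python3 - <<'E'
from h import *
plan((.603,.0285,.143),125)
E
```

```text
t 11.6 pos [0.6047 0.0281 0.1433] yaw_y 77.54 tilt z [ 7.5e-03  5.0e-04 -1.0e+00] F [-0.9  0.4 12.5] T [0.04 0.15 0.04] w 50.4 g 45.0 j6 -1.49
turn first [-0.001   0.0077 -0.8283] then shift cm [0.12 0.12 0.03] | shift w/o turn [ 0.17 -0.    0.03]
```

Request:
jog_arm(rows=[[0,0,0,0,0,-0.083],[0,0,0,0,0,-0.083],[0,0,0,0,0,-0.083],[0,0,0,0,0,-0.083],[0,0,0,0,0,-0.083],[0,0,0,0,0,-0.083],[0,0,0,0,0,-0.083],[0,0,0,0,0,-0.083],[0,0,0,0,0,-0.083],[0,0,0,0,0,-0.083],[0,0,0,0,0,0]])

```text
clock: 12.52
ee_pos: [0.6046, 0.0283, 0.1433]
eef_rot: [-0.945, 2.988, -0.002]
wrist_force: [-0.4, 0.6, 13.2]
width: 0.541
grasp_force: 45.0
```

```bash
python3 - <<'E'
from h import *
plan((.603,.0285,.143),125)
E
```

```text
t 12.52 pos [0.6046 0.0283 0.1433] yaw_y 125.1 tilt z [ 7.4e-03  7.0e-04 -1.0e+00] F [-0.4  0.6 13.2] T [0.14 0.27 0.01] w 50.3 g 45.0 j6 -2.32
turn first [-0.0037  0.0065  0.0018] then shift cm [0.12 0.11 0.03] | shift w/o turn [0.12 0.12 0.03]
```

Turned by 75°. Now lift gently and check the force.

Request:
jog_arm(rows=[[0,0,-0.3,0,0,0],[0,0,-0.3,0,0,0],[0,0,-0.3,0,0,0],[0,0,-0.3,0,0,0],[0,0,-0.3,0,0,0],[0,0,0,0,0,0]])

```text
clock: 13.02
ee_pos: [0.6025, 0.0284, 0.1556]
eef_rot: [-0.94, 2.996, 0.001]
wrist_force: [-0.3, 0.6, -1.1]
width: 0.541
grasp_force: 45.0
```

```bash
python3 - <<'E'
from h import *
plan((.603,.0285,.26),125)
E
```

```text
t 13.02 pos [0.6025 0.0284 0.1556] yaw_y 124.85 tilt z [ 0.0014  0.0013 -1.    ] F [-0.3  0.6 -1.1] T [ 0.04  0.07 -0.02] w 50.3 g 45.0 j6 -2.32
turn first [ 0.0003  0.0019 -0.0027] then shift cm [ -0.05  -0.02 -10.44] | shift w/o turn [ -0.07  -0.02 -10.44]
```

Request:
jog_arm(rows=[[0,0,-0.4,0,0.002,0],[0,0,-0.4,0,0,0],[0,0,-0.5,0,0,0],[0,0,-0.7,0,0,0],[0,0,-1.0,0,0,0],[0,0,-1.3,0,0,0],[0,0,-1.3,0,0,0],[0,0,-1.3,0,0,0],[0,0,-1.2,0,0,0],[0,0,-0.8,0,0,0],[0,0,-0.5,0,0,0],[0,0,-0.3,0,0,0],[0,0,0,0,0,0],[0,0,0,0,0,0],[0,0,0,0,0,0]])

```text
clock: 14.27
ee_pos: [0.6023, 0.0284, 0.2518]
eef_rot: [0.94, -2.997, -0.001]
wrist_force: [-0.1, -1.1, -0.3]
width: 0.541
grasp_force: 45.0
```

```bash
python3 - <<'E'
from h import *
plan((.603,.0285,.253),125)
x=np.array([.9961,-.088,0]);y=np.array([.088,.9961,0]);o=np.array([.4645,0,0])
for n in('scene','side'):
    p,d,m=grab(n,n+'2.png');Q=pts(d,m).reshape(-1,3);lx=(Q-o)@x;ly=(Q-o)@y
    for nm,z0,z1 in(('shoulder',.112,.135),('rim',.144,.16),('air',.17,.225),('cap',.236,.258)):
        k=(Q[:,2]>z0)&(Q[:,2]<z1)&(lx>.09)&(lx<.18)&(ly>0)&(ly<.08)
        if k.sum()>3: print(n,nm,k.sum(),Q[k].mean(0).round(4),'lx',np.percentile(lx[k],[1,99]).round(3),'ly',np.percentile(ly[k],[1,99]).round(3))
a=cv2.imread('pics/scene2.png')[80:260,220:400];b=cv2.imread('pics/side2.png')[60:240,220:400]
cv2.imwrite('pics/crop2.png',cv2.convertScaleAbs(np.hstack([cv2.resize(i,(400,400),interpolation=cv2.INTER_CUBIC) for i in(a,b)]),alpha=1.5,beta=20))
E
```

```text
t 14.27 pos [0.6023 0.0284 0.2518] yaw_y 124.85 tilt z [-1.1e-03  3.0e-04 -1.0e+00] F [-0.1 -1.1 -0.3] T [ 0.05  0.07 -0.04] w 50.3 g 45.0 j6 -2.32
turn first [ 0.0009 -0.0007 -0.0027] then shift cm [-0.06 -0.03 -0.12] | shift w/o turn [-0.06 -0.03 -0.12]
scene shoulder 195 [0.598  0.0151 0.1217] lx [0.106 0.164] ly [0.008 0.062]
scene rim 93 [0.6025 0.0263 0.1506] lx [0.117 0.155] ly [0.022 0.056]
scene cap 115 [0.5941 0.0147 0.2498] lx [0.105 0.163] ly [0.006 0.064]
side shoulder 279 [0.5937 0.0178 0.122 ] lx [0.105 0.163] ly [0.01  0.064]
side rim 126 [0.6007 0.0263 0.1511] lx [0.117 0.155] ly [0.025 0.057]
side cap 190 [0.5912 0.0187 0.2502] lx [0.105 0.155] ly [0.007 0.065]
```

View pics/crop2.png

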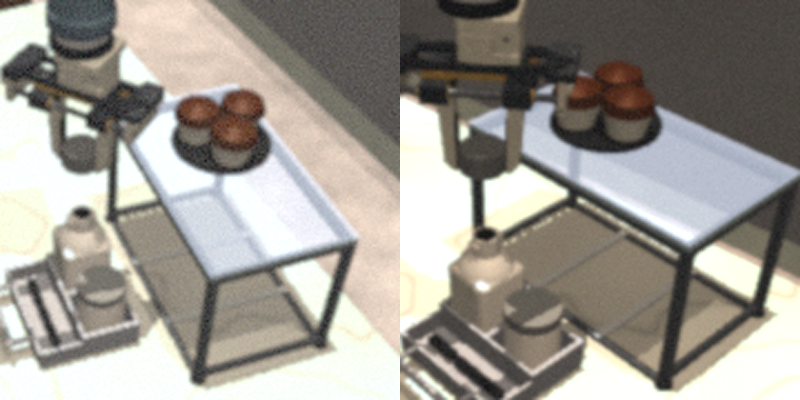

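The cap is held level above the open neck, and the bottle and jar stand in their bays with the tray out.

```bash
python3 -c "from workcell import r; print(r.finish_job())"
```

```text
the job is handed in; nothing more can be done
None
```

The job is handed in at about 14 s on the robot clock: the tray is pulled out to its stop, the cap is pressed, turned 75° and lifted off, and it is held level about 9 cm above the open neck, with the bottle and jar still in their bays.

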